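# Load a test panel, drop the kickstand and hold the exposure frame upright

### The arm

A 6-joint arm with a two-finger parallel gripper is mounted at the origin on the work surface. World frame = base frame: x ahead of the robot, y to its left, z up, the work surface at z = 0. Lengths are in m, angles in rad, forces in N, time in s.
With the tool pointing down it reaches from about 0.375 to 0.9 m from the base axis. Payload 3.1 kg.
Tool frame: the origin (TCP) lies midway between the tips of the shut fingers; the grasp point (between the pads) lies 19 mm behind it; x points along the fingers, z is the direction in which the jaws open and shut, and the axes are right-handed (so a half turn about x gives the same grasp; the last joint's range is limited). The gripper opens to 85 mm and grips with 20 to 120 N. Pads are 22 mm wide; open, the fingers measure 114 mm over their backs; the gripper's body (76 mm by 85 mm) begins 54 mm behind the grasp point. The pads swing forward as they close: fully open they stand 13 mm farther back than shut.
Start: joints at [-1.357, 0.527, 1.433, -0, 1.181, -0.178], TCP at [0.239, -0.577, 0.231] pointing down, gripper open.
Joint ranges: [-3.08, 3.08], [-0.75, 2.2], [0.22, 2.44], [-1.43, 4.57], [0, 2.65], [-2.85, 2.85]. Speed limits (rad/s): [2.79, 2.79, 3.14, 3.14, 3.14, 3.14].

### API

Orientations are given as a unit quaternion [x, y, z, w].
In Python, from station import status, snapshot, camera_params, ticket gives the robot as it stands.
- The arm moves only by the tool arm_command, never from a script. Its argument "series" is a list that holds one entry, the list of rows, each a list of 4 numbers: the shift along the tool's x, y, z in mm, then the turn about the tool's x in rad. A call has 1 to 10 rows; each row shifts and turns the commanded pose from where the row before left it, along the tool's axes as they then stand; what a row does not reach is not made up. A row lasts 1/10 s, in which the tool goes at most 50 mm and 8.59 degrees, less where a joint would pass 70% of its speed; a pose out of reach is approached as far as the arm can. A call is refused whole if a number of a shift passes 50 or a number of a turn 0.15, either way. A call with a gripper value outside its range is refused whole. "jaw" is the opening in per cent of the stroke, from 0 (shut) to 100 (fully open), set as the call begins (left out, the last holds). The fingers move at their own pace and stop on an object; "force" is the grip in N (left out, the last holds). Time passes only in rows, so rows that do not move let the fingers close. It gives the time, the measured TCP pose, the force and the opening at its end, in the units of the state.
- status.sense(): the state, without advancing time (a new reading comes with each control period).
- snapshot(name): name is "side" or "top" or "wrist"; returns the picture (400x640x3 uint8, red, green, blue); there is no depth.
- camera_params(name): a dict with "fovy" (degrees; the focal length in pixels is half the picture's height over the tangent of half this angle, whatever the lens; pixels are square), "cx", "cy" (the principal point, pixels), "extrinsics" (4x4, takes a point from camera to world coordinates); the wrist camera has in their place "mount" (4x4, takes a point from camera to tool coordinates, whose origin is the TCP and whose axes are the tool frame's). Camera axes: x right, y down, z forward; pixel columns grow to the right and rows downward; lengths in m; the calibration is good to about 2 mm. A picture is of the moment at which its call begins: read the wrist's pose just before it. camera_params takes no time and is no camera call.
- ticket.sign_off(): hands the job in, once; it reports no verdict.
The state is a dict: "t": time; "q": joint angles; "qd": joint speeds; "tau": joint torques, N m; "tcp_pos": TCP position; "tool_rot": TCP orientation; "force": force on the tool from outside, world axes, zero at the start; "ft_torque": the same for the moment, N m; "finger_gap": opening from 0.0 (shut) to 1.0 (fully open).
Only numpy, scipy, OpenCV 4.12 (cv2) and the standard library are available. Lean on these libraries where they do the work, as an engineer would, in place of code of your own. Each camera call takes 0.05 s, during which the arm holds its last target. There are 200 camera calls.

### The job

Take the blue coated panel out of its stand and put it fully home in the slot of the tilting frame, which leans forward in its loading position, and let go of the panel. Then flip the frame's red kickstand over centre until it is fully down. Last, swing the frame back until it stands upright on the kickstand's foot and finish while still holding the frame there with the gripper, because it is front-heavy and tips forward again if let go; leave the other panels and the little capped vials alone.

Things in the scene. Friction and masses are not known exactly. Their poses are not given: they have to be found in the camera images.
- panel_blue: Blue flat steel panel, 5 thick (x) x 75 wide (y) x 120 tall (z), with a grey grip clip on its top edge, 12 thick (x) x 45 wide (y), 115 to 145 above the bottom edge; about 0.22 kg. Origin: middle of the bottom edge. Starts upright in one of the stand's three slots, bottom edge 12 above the bench; lift straight up at least 35 to clear. Either way round is the same.
- panel_red: Same panel in red, in another slot of the stand (slot pitch 62 along the stand's x). Not to be moved.
- panel_yellow: Same panel in yellow, in another slot of the stand. Not to be moved.
- stand: White fixed stand 200 (x) x 100 (y) x 42 high with three slots for panels, 30 deep; origin: centre of its underside.
- rack: Fixed grey base plate of the frame, 310 (x, -125 to +185) x 230 (y, -105 to +125) x 8 thick, yawed about z. Origin: on the bench right below the frame's hinge axis. +x is the front, to which the frame leans at the start; the kickstand is at its -x, +y side. Frame and kickstand move in planes square to its y.
- frame (a joint): Tilt of the aluminium frame about its bottom hinge (along the rack's y). 0: leans 0.30 rad to the rack's +x on its stop, panel slot pointing straight up. Grows as the top swings to the rack's -x; at 0.30 the posts are upright and the kickstand, if down, stands on the plate and stops it (else it goes on to 0.5). Falls back to 0 by its weight; about 5 N at the top bar holds it.
- frame_pivot (a point): Point on the frame's hinge axis, in the middle, 40 above the bench.
- frame_bar (a point): Middle of the frame's round steel top bar, 12 in diameter, 150 long along the rack's y, between posts at y = -70 and +70; 160 from the hinge axis, 193 above the bench at frame joint 0. Can be pinched from above, front and back; the clip of a loaded panel stands 63 in front of it at about the same height.
- frame_slot (a point): Middle of the floor of the frame's white panel slot, where the panel's origin comes to rest; 110 in front of the hinge, 55 above the bench at frame joint 0. z points up out of the slot, x across the panel's thickness. Slot 8 wide (x) for the 5 panel, 80 long (y) for the 75 panel, 35 deep, with lips flaring to about 20 wide at 46 above the floor.
- kick (a joint): Angle of the red kickstand about its hinge on the frame's rear bracket. 0: folded up, leaning 0.60 forward of straight up (it starts there and falls back there). Grows as the leg swings up and over to the rack's -x and down; over-centre at about 0.6; past 0.85 it falls by itself in about a second to its stop at 3.54, fully down. Under 1 N at the pin moves it; leg 127 long.
- kick_pivot (a point): Point on the kickstand's hinge axis (along the rack's y), level in y with kick_pin; 153 above the bench and 28 behind the frame's hinge at frame joint 0.
- kick_pin (a point): Grip point of the kickstand's red round finger pin, 12 in diameter, sticking out 75 along the rack's +y from the leg; this point is 45 out from the leg, 90 from the kickstand's hinge axis, about 227 above the bench when folded. From it the pin goes on 30 outward.
- vial0: Small capped glass vial, 34 in diameter, 78 tall, standing on the bench. Origin: centre of its underside. Not to be moved.
- vial1: Another such vial. Not to be moved.
Mind the look-alikes: they are no part of the job. What is shaped like the panel_blue but turquoise is not meant.

How it is judged:
By the outcome, as a careful person would: the job done as asked, in the order asked, and still so for the second after the job is handed in, while the arm keeps its last pose, push and grip.
It also fails if it takes over 61 s, if anything falls off the work surface, if the arm or the gripper's body presses on something with over 40 N, if the wrist force passes 120 N, or if a joint passes its speed limit or range.

## Working session

There is one attempt and no reset: what is moved stays moved. The work goes in short steps, Python scripts to look and compute and a tool call to move; the robot and the scene stay as the last step left them, time stands still between calls to the robot, and variables do not carry over. Pictures are saved under pics/ and viewed, about 8 in all and at most 12, crops included, and the job is handed in when it is done.

Besides the shell and the picture viewer there is one more tool, called after "Emit:" as name([rows], argument=value, ...), one row to a line, values as JSON. arm_command: Moves the arm, as the interface text tells. Its arguments: {"type":"object","properties":{"series":{"type":"array"},"jaw":{"type":"number"},"force":{"type":"number"}},"required":["series"]}

```bash
ls; mkdir -p pics
python3 - <<'E'
from station import status,snapshot,camera_params
import cv2
s=status.sense();print({k:s[k] for k in('t','tcp_pos','tool_rot','finger_gap','force')})
for n in('side','top','wrist'):
    p=camera_params(n);print(n,p)
    im=snapshot(n);cv2.imwrite(f'pics/{n}0.png',im[:,:,::-1])
E
```

```text
pics
{'t': 0.0, 'tcp_pos': array([ 0.23912262, -0.57665588,  0.23031523]), 'tool_rot': array([ 0.3933614 ,  0.58853277, -0.39226445,  0.58738794]), 'finger_gap': 1.000952282111722, 'force': array([ 0.23416408, -0.47949826, -0.64323358])}
side {'fovy': 42.341705731929686, 'cx': 318.53981321431064, 'cy': 201.95271510875602, 'extrinsics': array([[-0.90512872, -0.33706055,  0.2590988 ,  0.18743648],
       [-0.42471545,  0.68974417, -0.5864041 ,  0.74929548],
       [ 0.0189418 , -0.64081445, -0.76746208,  1.14879518],
       [ 0.        ,  0.        ,  0.        ,  1.        ]])}
top {'fovy': 46.10048319126723, 'cx': 322.8560462203521, 'cy': 204.46297171194112, 'extrinsics': array([[ 0.02053763, -0.98986646,  0.14050832,  0.31782503],
       [-0.99951167, -0.02363862, -0.0204364 ,  0.01121636],
       [ 0.02355073, -0.14001999, -0.98986856,  1.64931623],
       [ 0.        ,  0.        ,  0.        ,  1.        ]])}
wrist {'fovy': 63.651059810801925, 'cx': 317.2249667497551, 'cy': 199.96480382501522, 'mount': array([[-1.06387087e-03, -2.75100471e-01,  9.61414894e-01,
        -1.42973685e-01],
       [-3.88152546e-04, -9.61415252e-01, -2.75101003e-01,
         6.90231157e-02],
       [ 9.99999359e-01, -6.65847581e-04,  9.16040730e-04,
        -5.77437906e-04],
       [ 0.00000000e+00,  0.00000000e+00,  0.00000000e+00,
         1.00000000e+00]])}
```

View pics/top0.png

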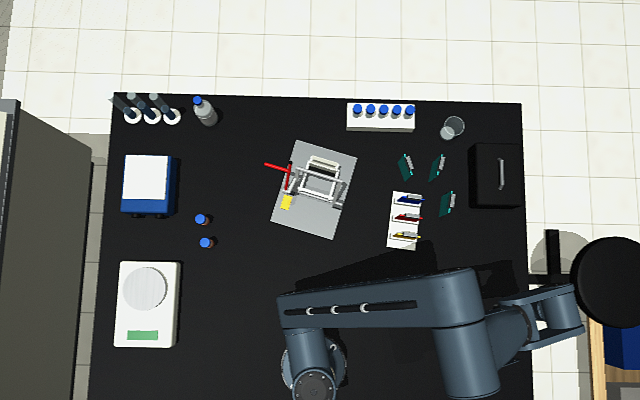

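View pics/side0.png

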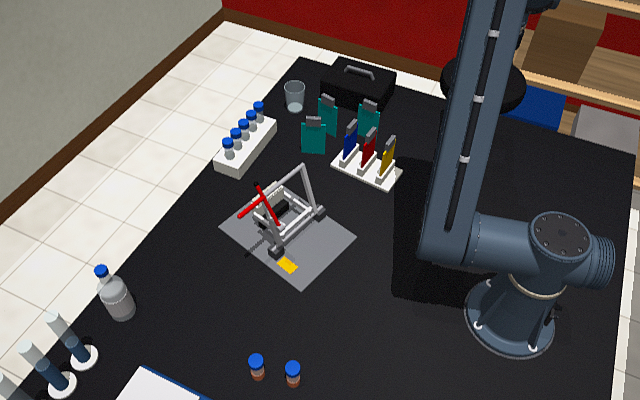

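Run:
```python
import cv2,numpy as np
t=cv2.imread('pics/top0.png');s=cv2.imread('pics/side0.png')
def c(im,x,y,w,h,k): return cv2.resize(im[y:y+h,x:x+w],None,fx=k,fy=k,interpolation=cv2.INTER_CUBIC)
A=np.vstack([np.hstack([c(t,260,135,100,75+30,4)[:,:400],c(s,210,155,150,140,8/3)[:280]]) if 0 else np.hstack([c(t,260,135,100,75,4),c(t,380,185,100,75,4)]),
 np.hstack([c(s,230,155,100,75,4),c(s,320,110,100,75,4)])])
cv2.imwrite('pics/c1.png',A)
```

```text
(no output)
```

View pics/c1.png

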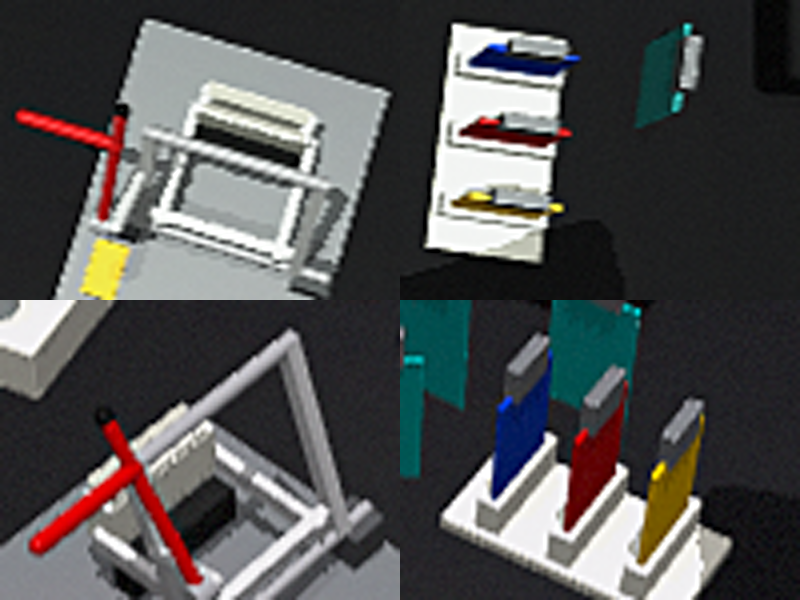

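```bash
cat > h.py <<'E'
import numpy as np
from scipy.optimize import least_squares
from scipy.spatial.transform import Rotation as R
from station import status,snapshot,camera_params
def cam(n,st=None):
    p=camera_params(n)
    if n=='wrist':
        T=np.eye(4);T[:3,:3]=R.from_quat(st['tool_rot']).as_matrix();T[:3,3]=st['tcp_pos'];T=T@p['mount']
    else:T=p['extrinsics']
    return 200/np.tan(np.radians(p['fovy'])/2),p['cx'],p['cy'],T
def proj(C,P):
    f,cx,cy,T=C;q=(np.atleast_2d(P)-T[:3,3])@T[:3,:3];return np.c_[cx+f*q[:,0]/q[:,2],cy+f*q[:,1]/q[:,2]]
def tri(*o):
    r=least_squares(lambda P:np.concatenate([(proj(C,P)[0]-u) for C,u in o]),[.5,0,.1]);return r.x.round(4),np.sqrt(np.mean(r.fun**2)).round(2)
def onz(C,u,z):
    f,cx,cy,T=C;d=T[:3,:3]@[(u[0]-cx)/f,(u[1]-cy)/f,1];return (T[:3,3]+d*(z-T[2,3])/d[2]).round(4)
def rackpt(r,p): 
    c,s=np.cos(r[2]),np.sin(r[2]);p=np.atleast_2d(p);return np.c_[r[0]+c*p[:,0]-s*p[:,1],r[1]+s*p[:,0]+c*p[:,1],p[:,2]]
E
python3 - <<'E'
from h import *
T=cam('top');S=cam('side')
tc=lambda x,y:np.array([260+x/4,135+y/4]) if x<400 else np.array([380+(x-400)/4,185+y/4])
sc=lambda x,y:np.array([230+x/4,155+(y-300)/4]) if x<400 else np.array([320+(x-400)/4,110+(y-300)/4])
for n,a,b in[('blue clip',(540,42),(538,343)),('red',(532,119),(614,376)),('yel',(522,190),(692,408)),('pin tip',(18,115),(38,547)),('pin root',(115,145),(133,467)),('bar -y',(340,190),(291,335))]:
    print(n,tri((T,tc(*a)),(S,sc(*b))))
K=np.array([[185,125,8],[185,-105,8],[-125,-105,8],[-125,125,8]])/1e3
uT=np.array([(297,140),(357,158),(333,240),(271,222)]);uS=np.array([(218,228),(0,0),(357,237),(301,291)])
def f(r):
    P=rackpt(r,K);return np.r_[(proj(T,P)-uT).ravel(),(proj(S,P)-uS)[[0,2,3]].ravel()]
r=least_squares(f,[.6,.05,0]);print(r.x,r.fun.round(1))
s=status.sense();print(R.from_quat(s['tool_rot']).as_matrix().round(3))
for n,p in dict(pivot=(0,0,40),bar=(47,0,193),slot=(110,0,55),lipends=(110,40,101)).items():
    P=rackpt(r.x,np.array(p)/1e3);print(n,P,proj(T,P),proj(S,P))
E
```

```text
blue clip (array([ 0.5581, -0.3149,  0.1708]), np.float64(1.2))
red (array([ 0.4967, -0.3082,  0.1694]), np.float64(1.06))
yel (array([ 0.4375, -0.2998,  0.1708]), np.float64(1.55))
pin tip (array([0.6408, 0.164 , 0.2284]), np.float64(0.23))
pin root (array([0.6204, 0.0891, 0.2293]), np.float64(0.06))
bar -y (array([ 0.6018, -0.0867,  0.1844]), np.float64(0.83))
[ 0.57306989  0.00805959 -0.26967427] [-1.2 -0.6  0.2 -0.4 -0.2  0.5 -1.2 -0.4 -0.2 -1.5  0.8 -1.   0.7  0.6]
[[-0.     0.924  0.383]
 [ 0.002  0.383 -0.924]
 [-1.     0.    -0.002]]
pivot [[0.57306989 0.00805959 0.04      ]] [[314.34301315 196.60088096]] [[297.95253982 227.77695772]]
bar [[ 0.61837121 -0.00446204  0.193     ]] [[318.91179407 174.94089726]] [[283.22576981 180.8246528 ]]
slot [[ 0.67909424 -0.02124634  0.055     ]] [[323.52496179 165.92718624]] [[268.13547679 203.30849051]]
lipends [[0.68975094 0.01730797 0.101     ]] [[312.50088439 159.52796781]] [[256.57212898 200.91037015]]
```

View pics/wrist0.png

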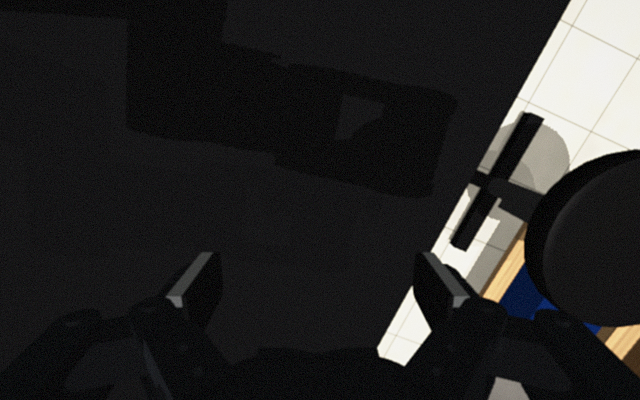

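The top view shows three panels in the stand: blue at (413,198), red at (408,216) and yellow at (405,236). The turquoise look-alikes are at (405,166), (437,167) and (447,203). The saturated blue one in the stand's farthest slot is the target, and the enlarged crop confirms it. Next I'll move above it.

Emit:
arm_command([
  [[-10,39,-12,0],[-10,39,-12,0],[-10,39,-12,0],[-10,39,-12,0],[-10,39,-12,0],[0,39,-12,0],[0,39,-12,0],[0,39,-12,0],[0,39,-12,0],[0,41,-13,0]],
], jaw=45, force=60)

```text
t: 1.15
tcp_pos: [0.5559, -0.3143, 0.281]
tool_rot: [0.393, 0.588, -0.393, 0.588]
force: [0.5, -0.9, -1.0]
finger_gap: 0.45
```

Emit:
arm_command([
  [[0,0,0,-0.132],[0,0,0,-0.132],[0,0,0,-0.132],[0,0,0,-0.132],[0,0,0,-0.132],[0,0,0,-0.132],[0,0,0,-0.132],[0,0,0,-0.132],[0,0,0,0],[0,0,0,0]],
])

```text
t: 2.15
tcp_pos: [0.5549, -0.3154, 0.281]
tool_rot: [0.044, 0.706, -0.044, 0.706]
force: [-0.5, 0.6, -0.2]
finger_gap: 0.456
```

Run:
```python
from h import *
import cv2
s=status.sense();im=snapshot('wrist');np.savez('w1.npz',**s);cv2.imwrite('pics/w1.png',im[:,:,::-1])
print(s['t'],s['tcp_pos'],R.from_quat(s['tool_rot']).as_matrix().round(3),s['q'].round(2),s['force'])
```

```text
2.15 [ 0.55494729 -0.31542763  0.28100816] [[-0.     0.124  0.992]
 [ 0.     0.992 -0.124]
 [-1.     0.    -0.001]] [-0.69  0.5   1.34 -0.    1.31 -0.57] [-0.52025798  0.60936289 -0.19663993]
```

View pics/w1.png

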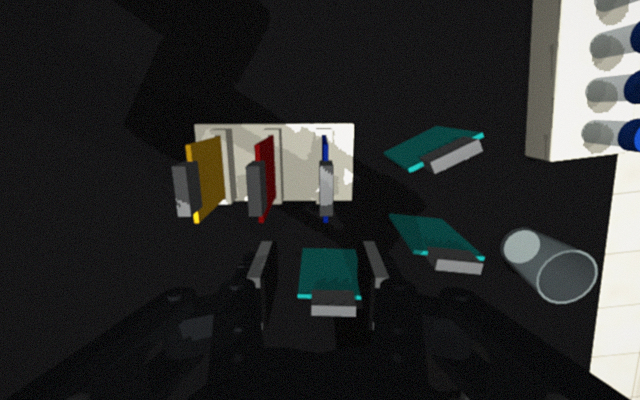

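Seen from the wrist, the blue panel's clip is at columns 320–333, rows 162–217. Red is at (257,190) and yellow at (187,190). I'll shift to get a second view.

Emit:
arm_command([
  [[0,-30,0,0],[0,-30,0,0],[0,0,0,0],[0,0,0,0]],
])

```text
t: 2.6
tcp_pos: [0.5475, -0.3754, 0.2809]
tool_rot: [0.044, 0.706, -0.044, 0.706]
force: [0.1, 0.2, -0.4]
finger_gap: 0.449
```

Run:
```python
from h import *
import cv2
s=status.sense();im=snapshot('wrist')[:,:,::-1];np.savez('w2.npz',**s);cv2.imwrite('pics/w2.png',im)
print(s['tcp_pos'])
k=lambda im,x,y:cv2.resize(im[y:y+100,x:x+65],None,fx=6,fy=6,interpolation=cv2.INTER_CUBIC)
cv2.imwrite('pics/c2.png',np.hstack([k(cv2.imread('pics/w1.png'),290,130),k(im,290,70)]))
```

```text
[ 0.54746027 -0.37544605  0.28092699]
```

View pics/c2.png

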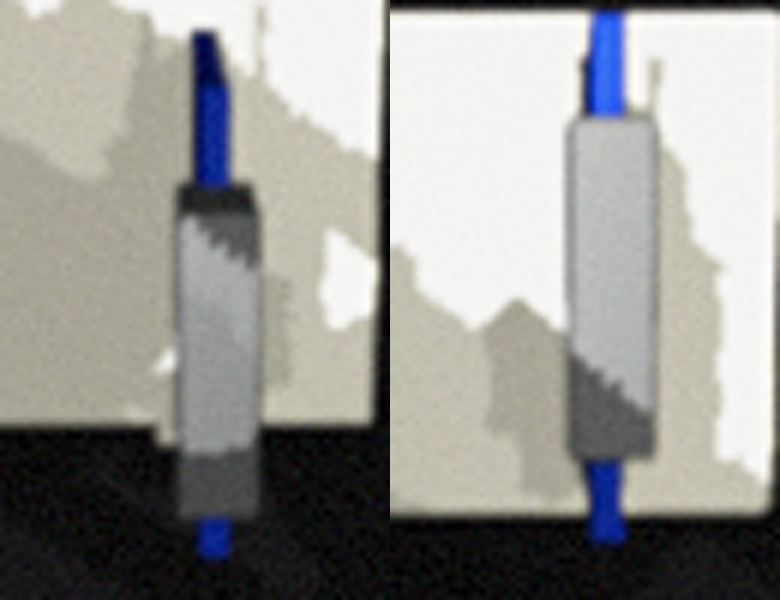

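Run:
```python
from h import *
A=cam('wrist',np.load('w1.npz'));B=cam('wrist',np.load('w2.npz'))
a=tri((A,(326.7,165.8)),(B,(326.9,89.2)));b=tri((A,(326.7,216.2)),(B,(326.9,146.3)));c=tri((A,(326.7,191)),(B,(326.9,117.8)))
print(a,b,c)
c=c[0];c=onz(A,(326.7,191),.157);print(c,onz(B,(326.9,117.8),.157))
s=status.sense();M=R.from_quat(s['tool_rot']).as_matrix();print((M.T@(c-s['tcp_pos'])*1e3).round(1), np.arctan2(M[1,2],M[0,2]))
```

```text
(array([ 0.5646, -0.2932,  0.1582]), np.float64(0.12)) (array([ 0.5595, -0.3372,  0.1583]), np.float64(0.11)) (array([ 0.5621, -0.3147,  0.1582]), np.float64(0.11))
[ 0.5622 -0.3151  0.157 ] [ 0.562  -0.3148  0.157 ]
[124.1  60.7   7.2] -0.12332636509248185
```

Emit:
arm_command([
  [[0,30,3.5,0],[0,30.7,3.7,0],[0,0,0,0.005],[40,0,0,0],[40,0,0,0],[40,0,0,0],[36,0,0,0],[0,0,0,0],[0,0,0,0]],
])

```text
t: 3.55
tcp_pos: [0.5625, -0.3155, 0.1255]
tool_rot: [0.045, 0.706, -0.045, 0.705]
force: [-0.5, 0.1, 0.1]
finger_gap: 0.454
```

Emit:
arm_command([
  [[0,0,0,0],[0,0,0,0],[0,0,0,0],[0,0,0,0],[0,0,0,0],[0,0,0,0],[0,0,0,0]],
], jaw=0, force=60)

```text
t: 4.25
tcp_pos: [0.5634, -0.3168, 0.1282]
tool_rot: [0.044, 0.704, -0.046, 0.707]
force: [-0.9, 1.2, 6.0]
finger_gap: 0.131
```

Emit:
arm_command([
  [[-10,0,0,0],[-20,0,0,0],[-25,0,0,0],[-30,0,0,0],[-30,0,0,0],[-30,0,0,0],[-27,0,0,0],[0,0,0,0],[0,0,0,0]],
])

```text
t: 5.15
tcp_pos: [0.5621, -0.3155, 0.2978]
tool_rot: [0.045, 0.705, -0.045, 0.706]
force: [-0.2, 0.9, -2.3]
finger_gap: 0.131
```

Emit:
arm_command([
  [[0,20,6.4,0],[0,30,10,0],[0,30,10,0],[0,30,10,0],[0,30,10,0],[0,30,10,0],[0,28,8,0.05],[0,0,0,0.05],[0,0,0,0.05],[0,0,0,0]],
])

```text
t: 6.15
tcp_pos: [0.6502, -0.1265, 0.2947]
tool_rot: [0.098, 0.702, -0.097, 0.699]
force: [-0.1, -0.8, -1.5]
finger_gap: 0.133
```

Emit:
arm_command([
  [[0,0,0,0],[0,0,0,0],[0,0,0,0]],
])

```text
t: 6.45
tcp_pos: [0.651, -0.1277, 0.2969]
tool_rot: [0.098, 0.701, -0.098, 0.7]
force: [0.1, -0.4, -2.0]
finger_gap: 0.129
```

Run:
```python
from h import *
import cv2
s=status.sense();im=snapshot('wrist');np.savez('w3.npz',**s);cv2.imwrite('pics/w3.png',im[:,:,::-1])
print(s['t'],s['tcp_pos'],R.from_quat(s['tool_rot']).as_matrix().round(3),s['q'].round(2),s['force'],s['finger_gap'])
```

```text
6.45 [ 0.65101681 -0.12773385  0.29688661] [[-0.001  0.274  0.962]
 [ 0.     0.962 -0.274]
 [-1.     0.    -0.001]] [-0.36  0.52  1.25  0.    1.37 -0.08] [ 0.08139493 -0.43622202 -1.97098005] 0.12897994891751902
```

View pics/w3.png

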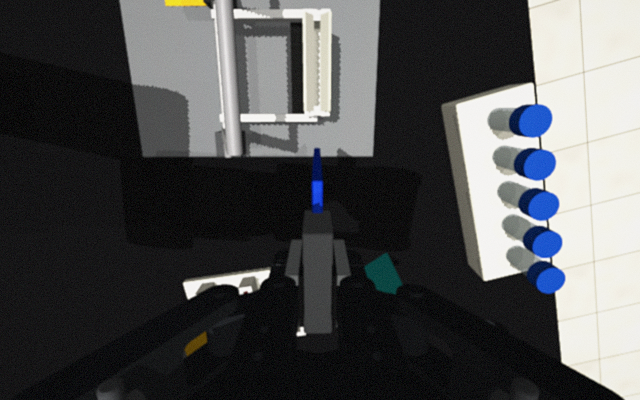

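The slot (white lips) is at columns 305–331, rows 10–115. The bar runs from (225,5) to (236,155), and the panel hangs straight at column 317. I'll take a second view and an enlarged crop.

Emit:
arm_command([
  [[0,20,0,0],[0,20,0,0],[0,0,0,0],[0,0,0,0],[0,0,0,0]],
])

```text
t: 7.0
tcp_pos: [0.662, -0.0898, 0.2973]
tool_rot: [0.098, 0.7, -0.098, 0.7]
force: [0.4, 0.1, -2.4]
finger_gap: 0.129
```

Run:
```python
from h import *
import cv2
s=status.sense();im=snapshot('wrist')[:,:,::-1];np.savez('w4.npz',**s);cv2.imwrite('pics/w4.png',im)
print(s['tcp_pos'])
k=lambda im,x,y:cv2.resize(im[y:y+120,x:x+80],None,fx=5,fy=5,interpolation=cv2.INTER_CUBIC)
cv2.imwrite('pics/c4.png',np.hstack([k(cv2.imread('pics/w3.png'),270,0),k(im,270,50)]))
```

```text
[ 0.66202732 -0.08980233  0.29734882]
```

View pics/c4.png

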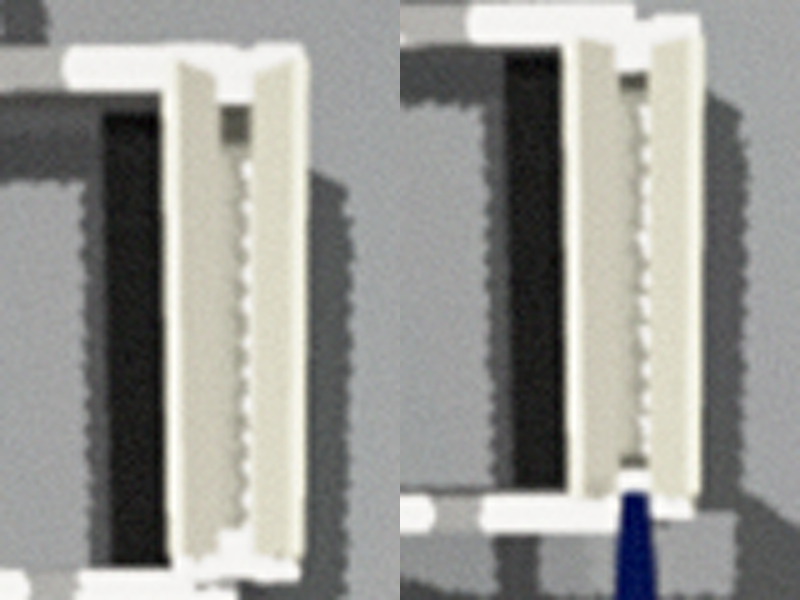

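Run:
```python
from h import *
A=cam('wrist',np.load('w3.npz'));B=cam('wrist',np.load('w4.npz'))
print(tri((A,(317.2,61.7)),(B,(317,103.5))))
s=status.sense();M=R.from_quat(s['tool_rot']).as_matrix()
for C,u,z in[(A,(317.2,61.7),.101),(B,(317,103.5),.101),(A,(317,63.5),.09),(B,(316.9,106),.09)]:
    P=onz(C,u,z);print(P,(M.T@(P-s['tcp_pos'])*1e3).round(1))
for C,r0,r1 in[(A,(316.9,21),(317.2,106)),(B,(316.7,64),(317,147))]:
    d=onz(C,r0,.09)-onz(C,r1,.09);print('yaw',-np.arctan2(d[0],d[1]))
print('toolyaw',np.arctan2(M[1,2],M[0,2]))
```

```text
(array([ 0.6811, -0.0188,  0.098 ]), np.float64(0.06))
[ 0.681  -0.0191  0.101 ] [196.4  73.4  -1.2]
[ 0.6812 -0.0188  0.101 ] [196.4  73.8  -1.1]
[ 0.6807 -0.0193  0.09  ] [207.4  73.1  -1.5]
[ 0.6805 -0.0211  0.09  ] [207.4  71.4  -1.2]
yaw -0.27397816473161185
yaw -0.27384203622714237
toolyaw -0.2778001514867123
```

Emit:
arm_command([
  [[0,25,-0.4,0],[0,25,-0.4,0],[0,22.5,-0.4,0],[0,0,0,0],[0,0,0,0],[30,0,0,0],[30,0,0,0],[10,0,0,0],[0,0,0,0],[0,0,0,0]],
])

```text
t: 8.05
tcp_pos: [0.6817, -0.0199, 0.2284]
tool_rot: [0.098, 0.7, -0.098, 0.701]
force: [0.0, 0.0, -0.9]
finger_gap: 0.128
```

Emit:
arm_command([
  [[10,0,0,0],[10,0,0,0],[5,0,0,0],[0,0,0,0],[0,0,0,0]],
])

```text
t: 8.55
tcp_pos: [0.681, -0.019, 0.2021]
tool_rot: [0.097, 0.7, -0.098, 0.7]
force: [-0.0, -1.0, -2.1]
finger_gap: 0.128
```

Emit:
arm_command([
  [[8,0,0,0],[8,0,0,0],[7,0,0,0],[0,0,0,0],[0,0,0,0]],
])

```text
t: 9.05
tcp_pos: [0.6809, -0.019, 0.1788]
tool_rot: [0.098, 0.701, -0.098, 0.7]
force: [0.1, -0.9, -1.6]
finger_gap: 0.13
```

Emit:
arm_command([
  [[3,0,0,0],[3,0,0,0],[3,0,0,0],[2,0,0,0],[0,0,0,0],[0,0,0,0]],
])

```text
t: 9.65
tcp_pos: [0.6813, -0.019, 0.1712]
tool_rot: [0.097, 0.7, -0.098, 0.701]
force: [-2.0, -0.4, 9.8]
finger_gap: 0.129
```

Emit:
arm_command([
  [[0,0,0,0],[0,0,0,0],[0,0,0,0],[0,0,0,0],[0,0,0,0]],
], jaw=45)

```text
t: 10.15
tcp_pos: [0.6808, -0.0188, 0.1679]
tool_rot: [0.098, 0.701, -0.098, 0.7]
force: [-0.9, 0.1, -0.6]
finger_gap: 0.452
```

Emit:
arm_command([
  [[-20,0,0,0],[-40,0,0,0],[-40,0,0,0],[-40,0,0,0],[-10,0,0,0],[0,0,0,0],[0,0,0,0]],
])

```text
t: 10.85
tcp_pos: [0.68, -0.0187, 0.3166]
tool_rot: [0.098, 0.701, -0.098, 0.699]
force: [-0.2, 0.3, -0.6]
finger_gap: 0.452
```

Run:
```python
from h import *
import cv2
s=status.sense();im=snapshot('wrist')[:,:,::-1];np.savez('w5.npz',**s);cv2.imwrite('pics/w5.png',im)
S=snapshot('side')[:,:,::-1];cv2.imwrite('pics/side5.png',S);T=snapshot('top')[:,:,::-1];cv2.imwrite('pics/top5.png',T)
print(s['t'],s['tcp_pos'])
c=cv2.resize(S[140:300,210:370],(400,400),interpolation=cv2.INTER_CUBIC)
cv2.imwrite('pics/c5.png',np.hstack([c,im[:,120:520]]))
```

```text
10.85 [ 0.67995241 -0.01873396  0.31658748]
```

View pics/c5.png

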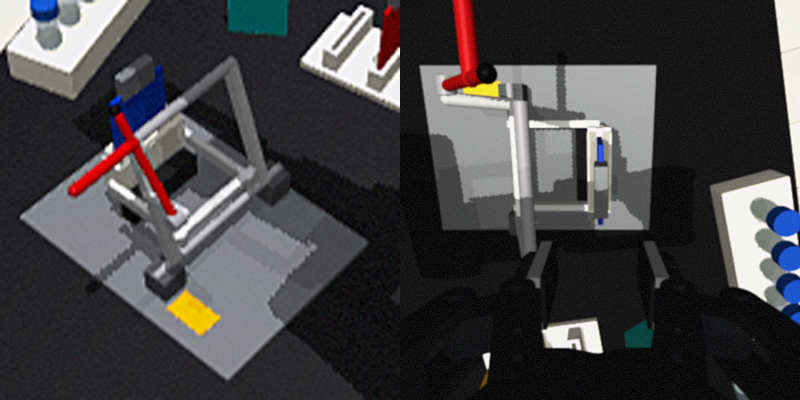

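Panel is home in the slot: it shows in both views, and 10 N of floor contact came at the expected height. The pin (red, tip at about (239,216) in side) is unmoved, at world (0.633, 0.134, 0.227). I'll go in front of it with the fingers shut.

Emit:
arm_command([
  [[0,30,0,0],[0,40,0,0],[0,40,0,0],[0,33,0,0],[0,0,-25,0],[0,0,-25,0],[25,0,0,0],[25,0,0,0],[0,0,0,0],[0,0,0,0]],
], jaw=0)

```text
t: 12.0
tcp_pos: [0.6715, 0.1322, 0.267]
tool_rot: [0.097, 0.701, -0.098, 0.699]
force: [0.8, 0.2, -0.2]
finger_gap: -0.006
```

Run:
```python
from h import *
import cv2
r=(.5749,.0104,-.272)
s=status.sense();im=snapshot('wrist')[:,:,::-1];cv2.imwrite('pics/w6.png',im);C=cam('wrist',s)
c,sn=np.cos(r[2]),np.sin(r[2]);d=s['tcp_pos'][:2]-r[:2];print('rack tcp',c*d[0]+sn*d[1],-sn*d[0]+c*d[1],s['tcp_pos'][2],s['finger_gap'])
P=rackpt(r,np.array([[23,90,227],[23,165,227],[47,70,193],[110,0,200],[110,22,200],[110,-22,200]])/1e3)
print(proj(C,P).round(),proj(cam('wrist',np.load('w5.npz')),P).round())
cv2.imwrite('pics/c6.png',np.hstack([im[:,100:500],cv2.resize(cv2.imread('pics/w5.png')[100:250,360:510],(400,400))]))
```

```text
rack tcp 0.06031660818702793 0.1432935462479749 0.266975581600985 -0.006143625491202451
[[262. 304.]
 [255. 193.]
 [302. 301.]
 [381. 381.]
 [382. 359.]
 [380. 403.]] [[191.  77.]
 [177. -53.]
 [240. 108.]
 [320. 195.]
 [320. 169.]
 [320. 220.]]
```

View pics/c6.png

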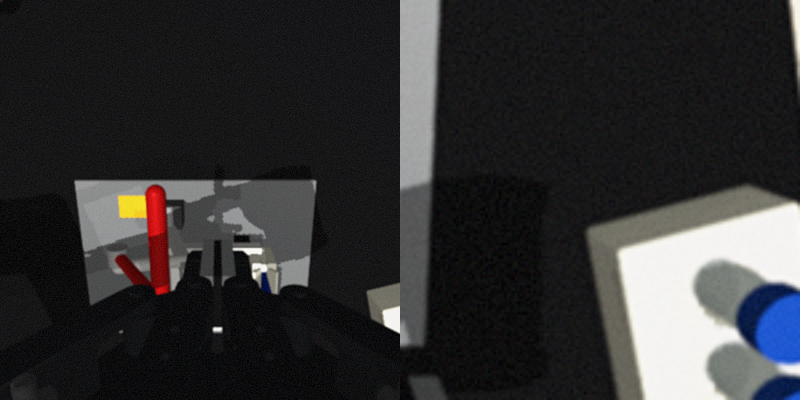

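The pin tip at (255,190) matches the prediction of (255,193), and the clip at (320,169–220) matches a fully seated panel. Lowering and pushing now.

Emit:
arm_command([
  [[26,0,0,0],[26,0,0,0],[0,0,0,0],[0,0,-10,0],[0,0,-10,0],[0,0,-10,0],[0,0,-10,0],[0,0,-10,0]],
])

```text
t: 12.85
tcp_pos: [0.6272, 0.1458, 0.2213]
tool_rot: [0.098, 0.696, -0.097, 0.705]
force: [1.1, -0.9, 1.2]
finger_gap: -0.003
```

Emit:
arm_command([
  [[0,0,-10,0],[0,0,-10,0],[0,0,-10,0],[0,0,-10,0],[0,0,-10,0],[0,0,-10,0],[0,0,0,0],[0,0,0,0]],
])

```text
t: 13.65
tcp_pos: [0.5661, 0.1625, 0.2164]
tool_rot: [0.098, 0.7, -0.098, 0.7]
force: [0.9, -1.2, 0.6]
finger_gap: -0.0
```

Emit:
arm_command([
  [[-20,0,0,0],[-30,0,0,0],[-30,0,0,0],[0,0,0,0],[0,0,0,0],[0,0,0,0],[0,0,0,0],[0,0,0,0],[0,0,0,0]],
], jaw=45)

```text
t: 14.55
tcp_pos: [0.5658, 0.1623, 0.2955]
tool_rot: [0.098, 0.701, -0.098, 0.7]
force: [0.0, 0.3, -0.8]
finger_gap: 0.45
```

Run:
```python
from h import *
import cv2
r=(.5749,.0104,-.272)
s=status.sense();S=snapshot('side')[:,:,::-1];im=snapshot('wrist')[:,:,::-1];cv2.imwrite('pics/w7.png',im)
c,sn=np.cos(r[2]),np.sin(r[2]);d=s['tcp_pos'][:2]-r[:2];print('rack tcp',c*d[0]+sn*d[1],-sn*d[0]+c*d[1],s['tcp_pos'][2],s['force'],s['t'])
P=rackpt(r,np.array([[-46,90,65],[-46,165,65],[47,0,193],[110,0,200]])/1e3)
print(proj(cam('side'),P).round())
cv2.imwrite('pics/c7.png',np.hstack([cv2.resize(S[140:300,210:370],(400,400),interpolation=cv2.INTER_CUBIC),im[:,120:520]]))
```

```text
rack tcp -0.04955229351873115 0.1439111215258585 0.2955347544328 [ 0.03286143  0.26886589 -0.78637935] 14.55
[[286. 253.]
 [265. 272.]
 [282. 181.]
 [264. 167.]]
```

View pics/c7.png

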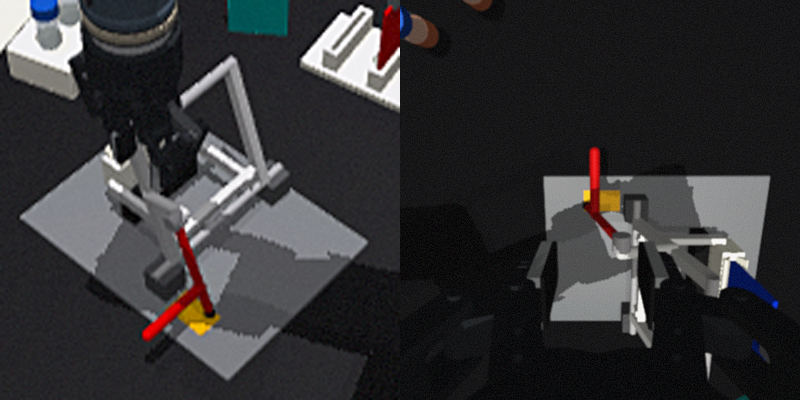

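The kickstand is down: pin root at (290,254) and tip at (269,274) in side, against (286,253) and (265,272) predicted for fully down. On to the bar.

Emit:
arm_command([
  [[0,-36,0,0],[0,-36,0,0],[0,-36,0,0],[0,-36,0,0],[0,0,32,0],[0,0,32,0],[0,0,32,0],[0,0,0,0],[0,0,0,0],[0,0,0,0]],
], jaw=45)

```text
t: 15.65
tcp_pos: [0.618, -0.002, 0.296]
tool_rot: [0.098, 0.701, -0.097, 0.7]
force: [-0.5, -0.5, 0.3]
finger_gap: 0.448
```

Run:
```python
from h import *
import cv2
r=(.5749,.0104,-.272)
s=status.sense();im=snapshot('wrist')[:,:,::-1];cv2.imwrite('pics/w8.png',im);C=cam('wrist',s)
c,sn=np.cos(r[2]),np.sin(r[2]);d=s['tcp_pos'][:2]-r[:2];print('rack tcp',c*d[0]+sn*d[1],-sn*d[0]+c*d[1],s['tcp_pos'][2],s['force'],s['t'])
P=rackpt(r,np.array([[47,70,193],[47,0,193],[47,-70,193],[110,0,200],[-46,90,65],[-46,165,65]])/1e3)
print(proj(C,P).round())
S=snapshot('side')[:,:,::-1]
cv2.imwrite('pics/c8.png',np.hstack([cv2.resize(S[140:300,210:370],(400,400),interpolation=cv2.INTER_CUBIC),im[:,120:520]]))
```

```text
rack tcp 0.04479915944205334 -0.0003320672248871264 0.2959625994423217 [-0.48488257 -0.47813997  0.25981226] 15.65
[[321. 107.]
 [321. 199.]
 [321. 278.]
 [403. 201.]
 [235.  88.]
 [230.  12.]]
```

View pics/c8.png

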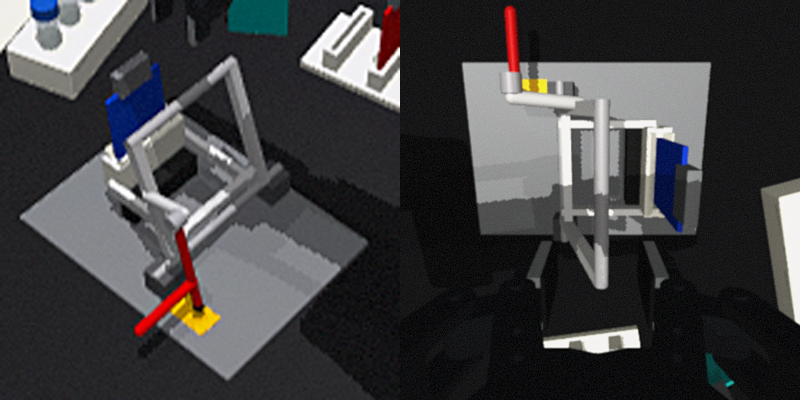

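The kickstand is now settled fully down: root (286,255) and tip (265,273), against (286,253) and (265,272) predicted. The bar, at column 320, is centred between the fingers. Lowering and gripping.

Emit:
arm_command([
  [[30,0,2,0],[30,0,0,0],[30,0,0,0],[20,0,0,0],[10,0,0,0],[0,0,0,0],[0,0,0,0]],
])

```text
t: 16.45
tcp_pos: [0.6215, -0.0029, 0.1774]
tool_rot: [0.098, 0.7, -0.098, 0.701]
force: [-0.5, 0.4, 0.4]
finger_gap: 0.452
```

Emit:
arm_command([
  [[0,0,0,0],[0,0,0,0],[0,0,0,0],[0,0,0,0],[0,0,0,0],[0,0,0,0],[0,0,0,0]],
], jaw=0, force=50)

```text
t: 17.15
tcp_pos: [0.6207, -0.0027, 0.1778]
tool_rot: [0.098, 0.7, -0.098, 0.7]
force: [-3.6, 1.4, 6.8]
finger_gap: 0.115
```

Emit:
arm_command([
  [[-1.3,0,-4.6,0],[-1.2,0,-4.7,0],[-1.1,0,-4.6,0],[-0.9,0,-4.8,0],[-0.8,0,-4.7,0],[-0.6,0,-4.7,0],[-0.6,0,-4.8,0],[-0.3,0,-4.8,0],[0,0,0,0],[0,0,0,0]],
])

```text
t: 18.15
tcp_pos: [0.5891, 0.0062, 0.1853]
tool_rot: [0.097, 0.696, -0.098, 0.704]
force: [5.4, -2.0, 1.9]
finger_gap: 0.118
```

Emit:
arm_command([
  [[-0.2,0,-3,0],[-0.1,0,-3,0],[0,0,-2,0],[0,0,0,0],[0,0,0,0],[0,0,0,0]],
])

```text
t: 18.75
tcp_pos: [0.582, 0.0082, 0.1861]
tool_rot: [0.097, 0.696, -0.098, 0.705]
force: [5.1, -1.4, 3.6]
finger_gap: 0.117
```

Emit:
arm_command([
  [[0,0,-2,0],[0,0,-2,0],[0,0,-2,0],[0,0,0,0],[0,0,0,0],[0,0,0,0]],
])

```text
t: 19.35
tcp_pos: [0.5767, 0.0097, 0.1862]
tool_rot: [0.097, 0.695, -0.098, 0.705]
force: [6.4, -1.7, 3.9]
finger_gap: 0.118
```

Emit:
arm_command([
  [[0,0,-2,0],[0,0,-2,0],[0,0,0,0],[0,0,0,0],[0,0,0,0]],
])

```text
t: 19.85
tcp_pos: [0.5744, 0.0104, 0.1865]
tool_rot: [0.097, 0.694, -0.098, 0.707]
force: [7.8, -2.1, 3.7]
finger_gap: 0.114
```

Emit:
arm_command([
  [[0,0,-2,0],[0,0,-2,0],[0,0,-1,0],[0,0,0,0],[0,0,0,0],[0,0,0,0],[0,0,0,0]],
])

```text
t: 20.55
tcp_pos: [0.5728, 0.0108, 0.1865]
tool_rot: [0.097, 0.691, -0.098, 0.709]
force: [14.0, -4.2, -2.4]
finger_gap: 0.117
```

Run:
```python
from h import *
import cv2
r=(.5749,.0104,-.272)
s=status.sense();S=snapshot('side')[:,:,::-1];C=cam('side')
T=snapshot('top')[:,:,::-1]
print(s['tcp_pos'],s['force'],s['t'])
# foot/pin predicted at frame joint 0.30: rotate about hinge (0,40) by -0.30 (toward -x)
def rot(p,a):
    x,z=p[0],p[2]-40;return [x*np.cos(a)-z*np.sin(a),p[1],40+z*np.cos(a)+x*np.sin(a)]
pts=[[-46,90,65],[-46,165,65],[47,-70,193],[110,22,200],[110,-22,200]]
for a in(.27,.30):print(a,proj(C,rackpt(r,np.array([rot(p,a) for p in pts])/1e3)).round(1).tolist())
cv2.imwrite('pics/c9.png',np.hstack([cv2.resize(S[140:300,210:370],(400,400),interpolation=cv2.INTER_CUBIC),cv2.resize(T[100:260,250:410],(400,400),interpolation=cv2.INTER_CUBIC)]))
```

```text
[0.57283379 0.01081871 0.1865422 ] [13.96218464 -4.22811289 -2.41949879] 20.55
0.27 [[287.9, 257.3], [267.2, 276.3], [313.5, 172.2], [270.6, 174.5], [283.0, 164.7]]
0.3 [[288.0, 257.7], [267.3, 276.8], [315.0, 173.2], [272.2, 175.1], [284.6, 165.3]]
```

I've reached the 12-picture viewing limit. Force rising from 8 to 14.6 N over 1.7 mm of travel indicates the kickstand stop. I'll check numerically with colour masks.

Run:
```python
from h import *
import cv2
def mask(im,n):
    b=cv2.cvtColor(np.ascontiguousarray(im),cv2.COLOR_BGR2HSV);h,s,v=cv2.split(b);ok=(s>150)&(v>60)
    m=((h<6)|(h>174))&ok if n=='red' else (h>110)&(h<128)&ok
    w=np.zeros_like(m);w[150:300,210:345]=1;return m&w
for nm,im in(('before',cv2.imread('pics/side5.png')),('now',snapshot('side')[:,:,::-1])):
    for n in('red','blue'):
        y,x=np.nonzero(mask(im,n));print(nm,n,len(x),x.min() if len(x) else 0,x.max() if len(x) else 0,(y.min(),y.max()) if len(x) else 0, 'left pt',x.min() if len(x) else 0,y[x.argmin()] if len(x) else 0)
s=status.sense();print(s['t'],s['force'],s['finger_gap'])
```

```text
before red 307 237 280 (np.int64(185), np.int64(225)) left pt 237 215
before blue 278 253 275 (np.int64(165), np.int64(198)) left pt 253 182
now red 195 266 291 (np.int64(244), np.int64(279)) left pt 266 275
now blue 207 262 286 (np.int64(169), np.int64(199)) left pt 262 196
20.7 [13.64533496 -3.96007197 -1.35368804] 0.12204995426099294
```

```bash
python3 -c "
from station import ticket
print(ticket.sign_off())"
```

```text
the job is handed in; nothing more can be done
None
```

I did the job in the order asked and handed it in at about 21 s, with the gripper still holding the frame upright. No verdict is reported.

- **Panel:** I lifted the blue panel from the stand and pushed it into the frame's slot until it met about 10 N at floor height. After I let go, the clip appeared where a fully seated panel's should (wrist picture, about 320, 169–220).
- **Kickstand:** I pushed it over centre by its pin. The settled pin matched the fully down position to within about 2 px in the side view.
- **Frame:** I pinched the bar and swung it back until the kickstand stopped it. The holding force rose from 8 N to about 14.6 N over the last 1.7 mm of travel. About 5 N of that is the frame's weight, so it is pressed firmly on the foot.

**Less certain:** The last view could not be looked at because the 12-picture limit was reached. The upright check therefore rests on force, travel and colour masks in the side picture. The pin tip's left edge was at column 266, with its centre predicted at 267, and the blue panel had shifted about 10 px the right way.

The TCP moved about 49.6 mm, against 47 mm expected for the bar. I put the difference down to the wrist tilting about 0.025 rad under load. I saw no contact with the other panels or the vials, but I did not check them separately at the end.

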